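Find the heavy side of a closed mould on its trunnion and hold it down

ROBOT

A 7-joint arm with a two-finger parallel gripper is mounted at the origin on the work surface. World frame = base frame: x ahead of the robot, y to its left, z up, the work surface at z = 0. Lengths are in m, angles in rad, forces in N, time in s.
With the tool pointing down it reaches from about 0.4 to 0.9 m from the base axis. Payload 5.5 kg.
Tool frame: the origin (TCP) lies between the finger pads; the fingertips stand 17 mm ahead of it and the grasp point (between the pads) lies 2 mm behind it; z points along the fingers, y is the line along which they close (so a half turn about z gives the same grasp; the last joint's range is limited). The gripper opens to 92 mm and grips with 3 to 60 N. Pads are 19 mm wide; open, the fingers measure 130 mm over their backs; the gripper's body (75 mm by 190 mm) begins 47 mm behind the grasp point.
Start: joints at [1.56, 0.501, -0.427, 1.55, 0.221, 1.138, -0.21], TCP at [0.176, -0.626, 0.244] pointing down, gripper open.
Joint ranges: [-2.88, 2.88], [-0.31, 2.03], [-1.54, 1.56], [0.2, 2.42], [-1.41, 4.55], [0.19, 2.02], [-2.57, 2.57]. Speed limits (rad/s): [2.57, 2.57, 3.14, 3.14, 3.14, 3.14, 3.14].

INTERFACE

Orientations are given as [roll, pitch, yaw] about the fixed x, y, z axes, in that order (R = Rz(yaw) Ry(pitch) Rx(roll)).
In Python, from station import ctrl gives the robot as it stands. The module is installed in compiled form; this text tells all that it offers.
- The arm moves only by the shell command python3 -m inch 'ROWS'. ROWS is JSON, a list of rows, each an object of numbers: "dx", "dy", "dz": the shift along the world's x, y, z each as a share of 0.3 m, from -1 to 1; "twist": the turn about the world's z as a share of 180 degrees, from -1 to 1; "claw": the opening, from 0 (shut) to 1 (fully open). In form: [{"dx": .., "dy": .., "dz": .., "twist": .., "claw": ..}, ...]. A call has 1 to 12 rows; each row is the pose to reach, as a shift and turn from the pose commanded when the call began, turning the shorter way round; what a row does not reach only later rows make up. A row lasts 1/10 s, in which the tool goes at most 50 mm and 8.59 degrees, less where a joint would pass 70% of its speed; a pose out of reach is approached as far as the arm can. A call with a number of a shift or a turn outside -1 to 1 is refused whole. A call with a gripper value outside its range is refused whole. The fingers move at their own pace and stop on an object; the grip force is fixed at half the most. Time passes only in rows, so rows that repeat a pose let the fingers close. It gives the time, the measured TCP pose, the force, the opening and the grip force at its end, in the units of the state.
- ctrl.get_state(): the state, without advancing time (a new reading comes with each control period).
- ctrl.camera(name): name is "side" or "top" or "wrist"; returns a dict with "image" (384x512x3 uint8, red, green, blue), "intrinsics" (3x3 intrinsics, pixels), "T" (4x4, takes a point from camera to world coordinates); the wrist camera has in their place "T_tool_cam" (4x4, takes a point from camera to tool coordinates, whose origin is the TCP and whose axes are the flange's). Camera axes: x right, y up, looking along -z (the intrinsics and any distortion apply to the point x, -y, -z); pixel columns grow to the right and rows downward; lengths in m; the calibration is good to about 2 mm. A picture is of the moment at which its call begins: read the wrist's pose just before it. There is no depth.
- ctrl.finish_job(): hands the job in; it is judged then, once.
Trained networks look in a picture, given as the dict that the camera call returned (one of the last four; its "shot" number tells which), for a name from the list of things; names that differ only in an ending like _2 or _b are one class to them, and where a whole thing is asked for, a point or a joint stands for the part that bears it (a point fixed in the world has none). Each returns a list of dicts, best first, with "conf" (0 to 1); they miss things now and then, are a little off and sometimes report something else, mostly with a low value. They report only what shows in the picture. A call takes as long as a camera call.
- ctrl.cut_out(picture, label): "pixels" (384x512 bool, what is visible of it).
- ctrl.tip_of(picture, label): "position" ([x, y, z] in m, in world coordinates, good to about 4 mm: a listed point, or the origin of a listed thing).
The state is a dict: "time": time; "joints": joint angles; "joint_vel": joint speeds; "effort": joint torques, N m; "eef_pos": TCP position; "ee_rot": TCP orientation; "contact_force": force on the tool from outside, world axes, zero at the start; "torque": the same for the moment, N m; "width": finger opening in m; "finger_force": force on a finger pad.
Only numpy, scipy, OpenCV 4.12 (cv2) and the standard library are available. Lean on these libraries where they do the work, as an engineer would, in place of code of your own. Each camera call takes 0.05 s, during which the arm holds its last target. There are 200 camera calls.

TASK

The closed mould on the trunnion stand has a steel insert bonded inside one side, and from outside nobody can tell which. Take the crank by its handle, turn the mould right round at least once to feel which side is heavy, then bring the heavy side straight down and finish holding the crank still there, because I am about to slacken the brake. Leave the bottle, the aluminium bar and the laminate sample on the bench alone.

Things in the scene. Friction and masses are not known exactly. Their poses are not given: they have to be found in the camera images.
- stand: grey bench-top trunnion: base plate 170 x 300 x 12 mm, two bearing pedestals to 180 mm high carrying a level spindle 150 mm above the bench, parallel to its y axis; crank on the -y end, friction brake (split collar, 212 mm high) on the +y end. Origin on the bench under the spindle, 40 mm short of the plate's middle: plate from y = -110 to +190 mm, pedestals at y = -70 and +150 mm; z up.
- crank_centre (a point): centre of the circle on which the middle of the crank handle travels: on the spindle axis, 150 mm above the bench, 158 mm to -y of the stand's origin; axes as the stand's. Measured along +y from here: crank arm and its counterweight from 50 mm, near pedestal at 74 mm, mould from 121 mm. Nothing but the handle lies nearer or to -y, and below there is only the bench (plate's edge at 48 mm).
- grip (a point): middle of the crank handle: black sleeve 23 mm in diameter, 88 mm long, parallel to the spindle and 70 mm from its axis; this point is its middle. The sleeve revolves freely on its pin, so a gripper pinching it across can keep pointing straight down all round the circle. This point turns with the sleeve: use only its position.
- mould (a joint): angle of mould and crank, rad, counted on past full turns, no stop; 0 = handle at the top, growing as it goes towards the stand's +x side, then down. From crank_centre the handle is 0.07*sin(angle) along x, 0.07*cos(angle) up. The brake drags with a constant 0.33 N m (4.7 N at the handle), so the mould stays wherever it is left.
- mould_mid (a point): middle of the closed mould on the spindle axis: green drum 130 mm across, 140 mm long, 164 mm over its flanges. Crank, handle and bare mould are balanced; the unseen insert adds 0.20 to 0.25 N m (about 3 N at the handle): harder turning while the heavy side rises, easier while it sinks. Its side relative to the crank differs every time.
- bottle: bystander: pale translucent bottle with a blue cap, 64 mm in diameter, 200 mm tall, standing; origin at the centre of its underside
- bar: bystander: aluminium bar 200 x 50 x 25 mm lying flat, long along its x axis; origin at the centre of its underside
- sample: bystander: glass-fibre laminate plate 150 x 100 x 6 mm lying flat; origin at the centre of its underside

How it is judged:
On the way:
1. the mould has been turned right round once with the crank ((value of joint mould above 5.3 rad or value of joint mould below -5.3 rad)), for 0.1 s.
At the end, for the whole second after the job is handed in: the insert lies within 25 degrees of straight below the spindle, the crank stands still (under 0.2 rad/s), and the fingers are holding the crank handle (more than 2 N) (height (world z) of insert_c0 below 0.1047 m and contact force between the fingers and handle above 2 N and velocity of joint mould between -0.2 and 0.2 rad/s); the arm keeps its last pose, push and grip.
It fails at once if a bystander was moved more than 30 mm (distance of any of bottle, bar, sample from where it was at the start of the episode above 0.03 m).
It also fails if it takes over 51 s, if anything falls off the work surface, if the arm or the gripper's body presses on something with over 40 N, if the wrist force passes 120 N, or if a joint passes its speed limit or range.

## Working session

There is one attempt and no reset: what is moved stays moved. The work goes in short steps, Python scripts to look and compute and a shell command to move; the robot and the scene stay as the last step left them, time stands still between calls to the robot, and variables do not carry over. Pictures are saved under pics/ and viewed, at most 10 in all, crops included, and the job is handed in when it is done.

```bash
mkdir -p pics; python3 - <<'E'
from station import ctrl
import cv2,numpy as np
s=ctrl.get_state();print({k:np.round(v,3).tolist() for k,v in s.items()})
ims=[]
for c in("top","side"):
    p=ctrl.camera(c);ims.append(p["image"])
    for l in("stand","crank_centre","grip","mould_mid","bottle","bar","sample"):
        print(c,l,[(np.round(d["position"],3).tolist(),round(d["conf"],2)) for d in ctrl.tip_of(p,l)[:2]])
    cv2.imwrite(f"pics/{c}.png",p["image"][:,:,::-1])
cv2.imwrite("pics/both.png",cv2.resize(np.vstack(ims)[:,:,::-1],(400,600)))
E
```

```text
{'time': 0.0, 'joints': [1.56, 0.502, -0.427, 1.551, 0.221, 1.138, -0.21], 'joint_vel': [0.0, -0.0, -0.001, -0.001, -0.0, 0.001, -0.0], 'effort': [0.0, -56.66, -5.816, -27.912, -0.068, 0.031, 0.0], 'eef_pos': [0.176, -0.625, 0.243], 'ee_rot': [-3.14, -0.0, 0.274], 'contact_force': [0.193, -0.015, 0.198], 'torque': [-0.071, 0.08, 0.047], 'finger_force': 0.0, 'width': 0.092}
top stand [([0.526, 0.072, 0.003], 0.82)]
top crank_centre []
top grip [([0.497, -0.082, 0.217], 0.64)]
top mould_mid []
top bottle [([0.364, 0.496, -0.001], 0.87), ([0.682, -0.242, -0.001], 0.37)]
top bar [([0.416, -0.363, 0.002], 0.93)]
top sample [([0.68, -0.244, -0.003], 0.79)]
side stand [([0.526, 0.077, 0.001], 0.56)]
side crank_centre []
side grip [([0.495, -0.082, 0.213], 0.53)]
side mould_mid []
side bottle []
side bar [([0.419, -0.364, 0.003], 0.74)]
side sample [([0.681, -0.237, 0.004], 0.69)]
```

View pics/top.png

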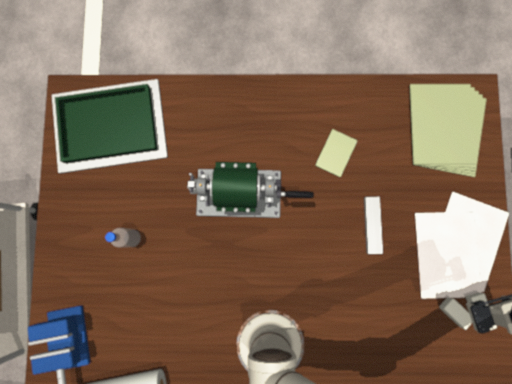

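View pics/side.png

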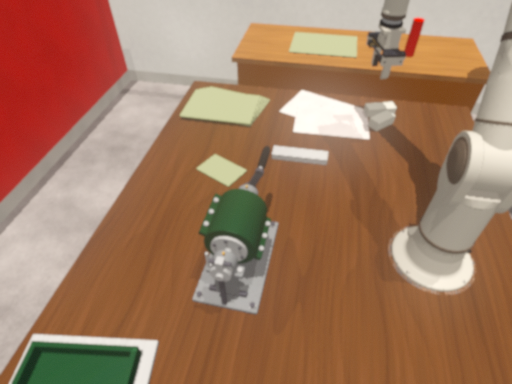

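The top view shows the stand at about (240,190), with its handle at (298,194) pointing along -y. The bar is at (373,225), the sample at (337,153) and the bottle at (125,237), all clear of the crank. The networks agree, and the handle starts at an angle of about -0.38. I'll move above the handle now.

```bash
python3 -m inch '[{"dx":0.53,"dy":0.85,"dz":0.2,"twist":0.2,"claw":1},{"dx":0.53,"dy":0.85,"dz":0.2,"twist":0.2,"claw":1},{"dx":0.53,"dy":0.85,"dz":0.2,"twist":0.2,"claw":1},{"dx":0.53,"dy":0.85,"dz":0.2,"twist":0.2,"claw":1},{"dx":0.53,"dy":0.85,"dz":0.2,"twist":0.2,"claw":1},{"dx":0.53,"dy":0.85,"dz":0.2,"twist":0.2,"claw":1},{"dx":0.53,"dy":0.85,"dz":0.2,"twist":0.2,"claw":1},{"dx":0.53,"dy":0.85,"dz":0.2,"twist":0.2,"claw":1}]'
python3 -m inch '[{"dx":0.54,"dy":0.90,"dz":0.05,"twist":0.205,"claw":1},{"dx":0.54,"dy":0.90,"dz":0.05,"twist":0.205,"claw":1},{"dx":0.54,"dy":0.90,"dz":0.05,"twist":0.205,"claw":1},{"dx":0.54,"dy":0.90,"dz":0.05,"twist":0.205,"claw":1},{"dx":0.54,"dy":0.90,"dz":0.05,"twist":0.205,"claw":1},{"dx":0.54,"dy":0.90,"dz":0.05,"twist":0.205,"claw":1},{"dx":0.54,"dy":0.90,"dz":0.05,"twist":0.205,"claw":1},{"dx":0.54,"dy":0.90,"dz":0.05,"twist":0.205,"claw":1},{"dx":0.54,"dy":0.90,"dz":0.05,"twist":0.205,"claw":1}]'
python3 - <<'E'
from station import ctrl
import cv2,numpy as np
for i in range(3):
    s=ctrl.get_state();p=ctrl.camera("wrist")
    print([np.round(s[k],3).tolist() for k in("time","joints","eef_pos","ee_rot","contact_force")])
    print([(l,np.round(d["position"],3).tolist(),round(d["conf"],2)) for l in("grip","stand","crank_centre","mould_mid") for d in ctrl.tip_of(p,l)[:1]])
cv2.imwrite("pics/w1.png",p["image"][:,:,::-1])
E
```

```text
time: 1.6
eef_pos: [0.3362, -0.3695, 0.3047]
ee_rot: [3.14, 0.001, 0.906]
contact_force: [0.0, -0.1, -0.3]
width: 0.0919
finger_force: 0.0
time: 2.5
eef_pos: [0.4964, -0.1028, 0.3181]
ee_rot: [-3.14, 0.0, 1.544]
contact_force: [-0.0, -0.3, 0.0]
width: 0.092
finger_force: 0.0
[2.5, [0.992, 0.258, -0.982, 1.799, 0.229, 1.207, -0.084], [0.496, -0.103, 0.318], [-3.14, 0.0, 1.544], [-0.022, -0.332, 0.022]]
[('grip', [0.499, -0.086, 0.218], 0.88), ('stand', [0.525, 0.075, -0.003], 0.96)]
[2.75, [0.993, 0.257, -0.983, 1.8, 0.228, 1.207, -0.085], [0.496, -0.103, 0.319], [-3.141, 0.0, 1.543], [-0.052, 0.2, 0.273]]
[('grip', [0.496, -0.084, 0.215], 0.76), ('stand', [0.528, 0.076, -0.001], 0.88)]
[3.0, [0.992, 0.257, -0.984, 1.8, 0.228, 1.207, -0.085], [0.497, -0.101, 0.319], [3.142, 0.0, 1.546], [0.575, -0.048, 0.174]]
[('grip', [0.503, -0.083, 0.215], 0.56), ('stand', [0.497, -0.085, 0.218], 0.24)]
```

View pics/w1.png

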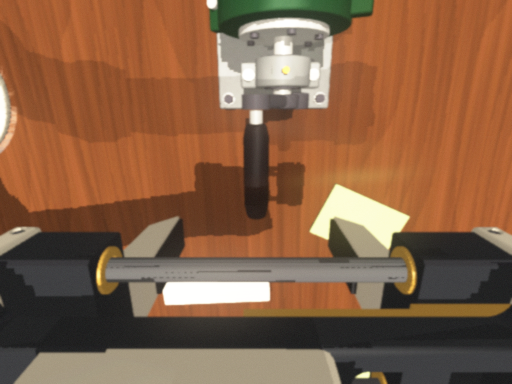

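The wrist view shows the handle upright at columns 245–268, rows 120–215. It is centred between the fingers and parallel to the tool, so I'll descend and grip.

```bash
python3 -m inch '[{"dx":0.005,"dy":0.027,"dz":-0.12,"claw":1},{"dx":0.005,"dy":0.027,"dz":-0.24,"claw":1},{"dx":0.005,"dy":0.027,"dz":-0.353,"claw":1},{"dx":0.005,"dy":0.027,"dz":-0.353,"claw":1},{"dx":0.005,"dy":0.027,"dz":-0.353,"claw":1}]'
python3 -m inch '[{"claw":0},{"claw":0},{"claw":0},{"claw":0},{"claw":0},{"claw":0},{"claw":0},{"claw":0}]'
```

```text
invalid input
invalid input
```

```bash
python3 -m inch '[{"dx":0.005,"dy":0.027,"dz":-0.12,"twist":0,"claw":1},{"dx":0.005,"dy":0.027,"dz":-0.24,"twist":0,"claw":1},{"dx":0.005,"dy":0.027,"dz":-0.353,"twist":0,"claw":1},{"dx":0.005,"dy":0.027,"dz":-0.353,"twist":0,"claw":1},{"dx":0.005,"dy":0.027,"dz":-0.353,"twist":0,"claw":1}]'
python3 -m inch '[{"dx":0,"dy":0,"dz":0,"twist":0,"claw":0},{"dx":0,"dy":0,"dz":0,"twist":0,"claw":0},{"dx":0,"dy":0,"dz":0,"twist":0,"claw":0},{"dx":0,"dy":0,"dz":0,"twist":0,"claw":0},{"dx":0,"dy":0,"dz":0,"twist":0,"claw":0},{"dx":0,"dy":0,"dz":0,"twist":0,"claw":0},{"dx":0,"dy":0,"dz":0,"twist":0,"claw":0},{"dx":0,"dy":0,"dz":0,"twist":0,"claw":0}]'
```

```text
time: 3.75
eef_pos: [0.4984, -0.0922, 0.2132]
ee_rot: [-3.141, -0.001, 1.547]
contact_force: [1.4, -0.1, 0.7]
width: 0.0919
finger_force: 0.0
time: 4.55
eef_pos: [0.4983, -0.0927, 0.2128]
ee_rot: [-3.142, -0.0, 1.546]
contact_force: [0.4, -0.4, 0.1]
width: 0.0322
finger_force: 0.0
```

```bash
python3 -m inch '[{"dx":0,"dy":0,"dz":0,"twist":0,"claw":0},{"dx":0,"dy":0,"dz":0,"twist":0,"claw":0},{"dx":0,"dy":0,"dz":0,"twist":0,"claw":0},{"dx":0,"dy":0,"dz":0,"twist":0,"claw":0},{"dx":0,"dy":0,"dz":0,"twist":0,"claw":0}]'
python3 - <<'E'
from station import ctrl
import numpy as np
s=ctrl.get_state();print([np.round(s[k],4).tolist() for k in("time","eef_pos","contact_force","width","finger_force")])
for c in("top","side"):
    p=ctrl.camera(c);print(c,[(np.round(d["position"],3).tolist(),round(d["conf"],2)) for d in ctrl.tip_of(p,"stand")[:1]+ctrl.tip_of(p,"grip")[:1]])
E
```

```text
time: 5.05
eef_pos: [0.4971, -0.0926, 0.2124]
ee_rot: [-3.139, 0.0, 1.546]
contact_force: [-4.4, -0.1, 2.0]
width: 0.0221
finger_force: 30.0
[5.05, [0.4971, -0.0926, 0.2124], [-4.3505, -0.0935, 1.9683], 0.0221, 29.9956]
top [([0.528, 0.074, 0.004], 0.73), ([0.501, -0.082, 0.214], 0.38)]
side [([0.526, 0.076, 0.0], 0.97), ([0.497, -0.082, 0.211], 0.54)]
```

Gripped with 30 N, at an angle of about -23°. Next I'll work out the arc for the negative direction, 15° per call at 5° per row.

```bash
cat > arc.py <<'E'
import sys,numpy as np
# usage: arc.py x z cx cz a0 a1 step rowdeg : shifts (share of 0.3) from each call's start
x,z,cx,cz,a0,a1,step,rd=map(float,sys.argv[1:])
P=np.array([x,z]);s=np.sign(a1-a0);a=a0
while (a1-a)*s>1e-6:
    rows=[]
    for k in np.arange(rd,step+.01,rd):
        t=np.radians(a+s*k);q=np.array([cx+.07*np.sin(t),cz+.07*np.cos(t)])
        rows.append(np.round((q-P)/.3,3))
    P=P+rows[-1]*.3;a+=s*step
    print(a,[r.tolist() for r in rows],np.round(P,4))
E
python3 arc.py .498 .2128 .5245 .148 -23 -113 15 5
```

```text
-38.0 [[-0.021, -0.01], [-0.039, -0.02], [-0.055, -0.032]] [0.4815 0.2032]
-53.0 [[-0.016, -0.013], [-0.03, -0.028], [-0.043, -0.044]] [0.4686 0.19  ]
-68.0 [[-0.012, -0.016], [-0.022, -0.034], [-0.03, -0.053]] [0.4596 0.1741]
-83.0 [[-0.007, -0.019], [-0.012, -0.038], [-0.015, -0.059]] [0.4551 0.1564]
-98.0 [[-0.002, -0.02], [-0.002, -0.04], [0.0, -0.06]] [0.4551 0.1384]
-113.0 [[0.004, -0.02], [0.009, -0.04], [0.017, -0.059]] [0.4602 0.1207]
```

```bash
{ python3 -m inch '[{"dx":-0.021,"dy":0,"dz":-0.01,"twist":0,"claw":0},{"dx":-0.039,"dy":0,"dz":-0.02,"twist":0,"claw":0},{"dx":-0.055,"dy":0,"dz":-0.032,"twist":0,"claw":0}]'
python3 -m inch '[{"dx":-0.016,"dy":0,"dz":-0.013,"twist":0,"claw":0},{"dx":-0.03,"dy":0,"dz":-0.028,"twist":0,"claw":0},{"dx":-0.043,"dy":0,"dz":-0.044,"twist":0,"claw":0}]'
python3 -m inch '[{"dx":-0.012,"dy":0,"dz":-0.016,"twist":0,"claw":0},{"dx":-0.022,"dy":0,"dz":-0.034,"twist":0,"claw":0},{"dx":-0.03,"dy":0,"dz":-0.053,"twist":0,"claw":0}]'; } | tee -a log.txt | grep -E 'eef|cont|finger'
```

```text
eef_pos: [0.4827, -0.0924, 0.204]
contact_force: [-2.8, 0.8, 5.9]
finger_force: 30.0
eef_pos: [0.469, -0.0921, 0.1903]
contact_force: [-2.4, 2.2, 4.9]
finger_force: 30.0
eef_pos: [0.4597, -0.092, 0.1738]
contact_force: [-2.4, 3.6, 4.3]
finger_force: 30.0
```

```bash
{ python3 -m inch '[{"dx":-0.007,"dy":0,"dz":-0.019,"twist":0,"claw":0},{"dx":-0.012,"dy":0,"dz":-0.038,"twist":0,"claw":0},{"dx":-0.015,"dy":0,"dz":-0.059,"twist":0,"claw":0}]'
python3 -m inch '[{"dx":-0.002,"dy":0,"dz":-0.02,"twist":0,"claw":0},{"dx":-0.002,"dy":0,"dz":-0.04,"twist":0,"claw":0},{"dx":0,"dy":0,"dz":-0.06,"twist":0,"claw":0}]'
python3 -m inch '[{"dx":0.004,"dy":0,"dz":-0.02,"twist":0,"claw":0},{"dx":0.009,"dy":0,"dz":-0.04,"twist":0,"claw":0},{"dx":0.017,"dy":0,"dz":-0.059,"twist":0,"claw":0}]'; } | tee -a log.txt | grep -E 'eef|cont|finger'
python3 arc.py .4602 .1207 .5245 .148 -113 -383 15 5
```

```text
eef_pos: [0.4553, -0.0919, 0.1559]
contact_force: [-2.7, 4.4, 3.4]
finger_force: 30.0
eef_pos: [0.4556, -0.0919, 0.1379]
contact_force: [-0.8, 4.2, 4.2]
finger_force: 30.0
eef_pos: [0.4607, -0.092, 0.1202]
contact_force: [-2.2, 4.2, 5.0]
finger_force: 30.0
-128.0 [[0.008, -0.019], [0.019, -0.036], [0.03, -0.053]] [0.4692 0.1048]
-143.0 [[0.014, -0.015], [0.028, -0.029], [0.044, -0.042]] [0.4824 0.0922]
-158.0 [[0.017, -0.012], [0.034, -0.022], [0.053, -0.03]] [0.4983 0.0832]
-173.0 [[0.019, -0.007], [0.039, -0.012], [0.059, -0.016]] [0.516  0.0784]
-188.0 [[0.02, -0.001], [0.041, -0.001], [0.061, 0.001]] [0.5343 0.0787]
-203.0 [[0.02, 0.004], [0.039, 0.009], [0.059, 0.016]] [0.552  0.0835]
-218.0 [[0.018, 0.009], [0.035, 0.019], [0.052, 0.031]] [0.5676 0.0928]
-233.0 [[0.015, 0.013], [0.03, 0.028], [0.043, 0.044]] [0.5805 0.106 ]
-248.0 [[0.011, 0.016], [0.021, 0.034], [0.03, 0.053]] [0.5895 0.1219]
-263.0 [[0.006, 0.019], [0.012, 0.038], [0.015, 0.059]] [0.594  0.1396]
-278.0 [[0.002, 0.02], [0.001, 0.04], [-0.001, 0.06]] [0.5937 0.1576]
-293.0 [[-0.003, 0.02], [-0.009, 0.04], [-0.016, 0.059]] [0.5889 0.1753]
-308.0 [[-0.009, 0.019], [-0.019, 0.036], [-0.031, 0.053]] [0.5796 0.1912]
-323.0 [[-0.013, 0.015], [-0.028, 0.029], [-0.043, 0.042]] [0.5667 0.2038]
-338.0 [[-0.017, 0.012], [-0.035, 0.022], [-0.053, 0.03]] [0.5508 0.2128]
-353.0 [[-0.019, 0.007], [-0.039, 0.012], [-0.059, 0.016]] [0.5331 0.2176]
-368.0 [[-0.021, 0.001], [-0.041, 0.001], [-0.061, -0.001]] [0.5148 0.2173]
-383.0 [[-0.02, -0.004], [-0.04, -0.009], [-0.059, -0.016]] [0.4971 0.2125]
```

```bash
{ python3 -m inch '[{"dx":0.008,"dy":0,"dz":-0.019,"twist":0,"claw":0},{"dx":0.019,"dy":0,"dz":-0.036,"twist":0,"claw":0},{"dx":0.03,"dy":0,"dz":-0.053,"twist":0,"claw":0}]'
python3 -m inch '[{"dx":0.014,"dy":0,"dz":-0.015,"twist":0,"claw":0},{"dx":0.028,"dy":0,"dz":-0.029,"twist":0,"claw":0},{"dx":0.044,"dy":0,"dz":-0.042,"twist":0,"claw":0}]'
python3 -m inch '[{"dx":0.017,"dy":0,"dz":-0.012,"twist":0,"claw":0},{"dx":0.034,"dy":0,"dz":-0.022,"twist":0,"claw":0},{"dx":0.053,"dy":0,"dz":-0.03,"twist":0,"claw":0}]'
python3 -m inch '[{"dx":0.019,"dy":0,"dz":-0.007,"twist":0,"claw":0},{"dx":0.039,"dy":0,"dz":-0.012,"twist":0,"claw":0},{"dx":0.059,"dy":0,"dz":-0.016,"twist":0,"claw":0}]'; } | tee -a log.txt | grep -E 'eef|cont|finger'
```

```text
eef_pos: [0.4701, -0.0922, 0.1045]
contact_force: [-1.1, 3.1, 6.2]
finger_force: 30.0
eef_pos: [0.4831, -0.0924, 0.0919]
contact_force: [-2.4, 3.4, 7.3]
finger_force: 30.0
eef_pos: [0.4989, -0.0928, 0.0831]
contact_force: [-4.3, 2.5, 10.5]
finger_force: 30.0
eef_pos: [0.5162, -0.093, 0.0785]
contact_force: [-5.8, 1.2, 15.5]
finger_force: 30.0
```

```bash
{ python3 -m inch '[{"dx":0.02,"dy":0,"dz":-0.001,"twist":0,"claw":0},{"dx":0.041,"dy":0,"dz":-0.001,"twist":0,"claw":0},{"dx":0.061,"dy":0,"dz":0.001,"twist":0,"claw":0}]'
python3 -m inch '[{"dx":0.02,"dy":0,"dz":0.004,"twist":0,"claw":0},{"dx":0.039,"dy":0,"dz":0.009,"twist":0,"claw":0},{"dx":0.059,"dy":0,"dz":0.016,"twist":0,"claw":0}]'
python3 -m inch '[{"dx":0.018,"dy":0,"dz":0.009,"twist":0,"claw":0},{"dx":0.035,"dy":0,"dz":0.019,"twist":0,"claw":0},{"dx":0.052,"dy":0,"dz":0.031,"twist":0,"claw":0}]'
python3 -m inch '[{"dx":0.015,"dy":0,"dz":0.013,"twist":0,"claw":0},{"dx":0.03,"dy":0,"dz":0.028,"twist":0,"claw":0},{"dx":0.043,"dy":0,"dz":0.044,"twist":0,"claw":0}]'; } | tee -a log.txt | grep -E 'eef|cont|finger'
```

```text
eef_pos: [0.5329, -0.0934, 0.0785]
contact_force: [-9.4, 1.9, 15.1]
finger_force: 30.0
eef_pos: [0.5483, -0.0937, 0.0821]
contact_force: [-11.2, 1.7, 9.5]
finger_force: 30.0
eef_pos: [0.5635, -0.094, 0.0899]
contact_force: [-6.5, 1.1, -4.0]
finger_force: 30.0
eef_pos: [0.5795, -0.0942, 0.1045]
contact_force: [-4.0, -1.8, -6.6]
finger_force: 30.0
```

```bash
{ python3 -m inch '[{"dx":0.011,"dy":0,"dz":0.016,"twist":0,"claw":0},{"dx":0.021,"dy":0,"dz":0.034,"twist":0,"claw":0},{"dx":0.03,"dy":0,"dz":0.053,"twist":0,"claw":0}]'
python3 -m inch '[{"dx":0.006,"dy":0,"dz":0.019,"twist":0,"claw":0},{"dx":0.012,"dy":0,"dz":0.038,"twist":0,"claw":0},{"dx":0.015,"dy":0,"dz":0.059,"twist":0,"claw":0}]'
python3 -m inch '[{"dx":0.002,"dy":0,"dz":0.02,"twist":0,"claw":0},{"dx":0.001,"dy":0,"dz":0.04,"twist":0,"claw":0},{"dx":-0.001,"dy":0,"dz":0.06,"twist":0,"claw":0}]'
python3 -m inch '[{"dx":-0.003,"dy":0,"dz":0.02,"twist":0,"claw":0},{"dx":-0.009,"dy":0,"dz":0.04,"twist":0,"claw":0},{"dx":-0.016,"dy":0,"dz":0.059,"twist":0,"claw":0}]'
python3 -m inch '[{"dx":-0.009,"dy":0,"dz":0.019,"twist":0,"claw":0},{"dx":-0.019,"dy":0,"dz":0.036,"twist":0,"claw":0},{"dx":-0.031,"dy":0,"dz":0.053,"twist":0,"claw":0}]'; } | tee -a log.txt | grep -E 'eef|cont|finger'
```

```text
eef_pos: [0.5899, -0.0944, 0.1223]
contact_force: [-4.7, -4.1, -5.1]
finger_force: 30.0
eef_pos: [0.5944, -0.0945, 0.1402]
contact_force: [-4.3, -4.3, -4.8]
finger_force: 30.0
eef_pos: [0.5942, -0.0945, 0.1584]
contact_force: [-4.2, -4.3, -6.0]
finger_force: 30.0
eef_pos: [0.5892, -0.0944, 0.176]
contact_force: [-3.8, -5.3, -6.6]
finger_force: 30.0
eef_pos: [0.5798, -0.0942, 0.1918]
contact_force: [-4.0, -4.0, -7.8]
finger_force: 30.0
```

```bash
{ python3 -m inch '[{"dx":-0.013,"dy":0,"dz":0.015,"twist":0,"claw":0},{"dx":-0.028,"dy":0,"dz":0.029,"twist":0,"claw":0},{"dx":-0.043,"dy":0,"dz":0.042,"twist":0,"claw":0}]'
python3 -m inch '[{"dx":-0.017,"dy":0,"dz":0.012,"twist":0,"claw":0},{"dx":-0.035,"dy":0,"dz":0.022,"twist":0,"claw":0},{"dx":-0.053,"dy":0,"dz":0.03,"twist":0,"claw":0}]'
python3 -m inch '[{"dx":-0.019,"dy":0,"dz":0.007,"twist":0,"claw":0},{"dx":-0.039,"dy":0,"dz":0.012,"twist":0,"claw":0},{"dx":-0.059,"dy":0,"dz":0.016,"twist":0,"claw":0}]'
python3 -m inch '[{"dx":-0.021,"dy":0,"dz":0.001,"twist":0,"claw":0},{"dx":-0.041,"dy":0,"dz":0.001,"twist":0,"claw":0},{"dx":-0.061,"dy":0,"dz":-0.001,"twist":0,"claw":0}]'
python3 -m inch '[{"dx":-0.02,"dy":0,"dz":-0.004,"twist":0,"claw":0},{"dx":-0.04,"dy":0,"dz":-0.009,"twist":0,"claw":0},{"dx":-0.059,"dy":0,"dz":-0.016,"twist":0,"claw":0}]'; } | tee -a log.txt | grep -E 'eef|cont|finger'
cat > fit.py <<'E'
import re,numpy as np
from scipy.optimize import least_squares
t=open('log.txt').read()
g=lambda k:np.array([eval(m) for m in re.findall(k+r': (\[.*?\])',t)])
p=g('eef_pos')[:,[0,2]];F=g('contact_force')[:,[0,2]]
fc=least_squares(lambda c:np.hypot(*(p-c[:2]).T)-.07,[.5245,.148]).x
fr=least_squares(lambda c:np.hypot(*(p-c[:2]).T)-c[2],[.5245,.148,.07]).x
print('centre',fc,fr)
for c in(fc,fr[:2],[.5245,.148]):
    d=p-c;a=np.arctan2(d[:,0],d[:,1]);sgn=np.sign(np.gradient(np.unwrap(a)))
    # torque of arm on crank about +angle (force on tool = -force on crank): tangent=(cos,-sin)
    tau=-.07*(F[:,0]*np.cos(a)-F[:,1]*np.sin(a))
    for w in(np.ones(len(a)),1/(1+np.abs(F).max(1)/6)):
        A=np.c_[sgn,np.sin(a),np.cos(a)];x=np.linalg.lstsq(A*w[:,None],tau*w,rcond=None)[0]
        # arm torque = f*sgn + M sin(phi), phi=angle of insert from... gravity torque on crank = M sin(a+off)
        off=np.arctan2(-x[2],-x[1]);M=np.hypot(*x[1:])
        h=np.pi-off
        print('fric %.3f M %.3f handle angle heavy-down %.1f deg rms %.3f'%(x[0],M,np.degrees(h)%360-360,np.std(tau-A@x)))
print(np.c_[np.degrees(np.unwrap(a)),tau,A@x].round(2).tolist())
E
python3 fit.py
```

```text
eef_pos: [0.567, -0.094, 0.2044]
contact_force: [-3.1, -4.8, -8.0]
finger_force: 30.0
eef_pos: [0.5511, -0.0936, 0.2133]
contact_force: [-2.2, -4.1, -9.0]
finger_force: 30.0
eef_pos: [0.5335, -0.0933, 0.2179]
contact_force: [0.3, -3.9, -12.3]
finger_force: 30.0
eef_pos: [0.5161, -0.0929, 0.2179]
contact_force: [2.9, -3.5, -12.2]
finger_force: 30.0
eef_pos: [0.4998, -0.0926, 0.2138]
contact_force: [5.4, -4.1, -9.5]
finger_force: 30.0
centre [0.52488633 0.1482371 ] [0.52488703 0.14823775 0.07008536]
fric 0.323 M 0.225 handle angle heavy-down -104.6 deg rms 0.026
fric 0.323 M 0.224 handle angle heavy-down -104.7 deg rms 0.026
fric 0.323 M 0.225 handle angle heavy-down -104.6 deg rms 0.026
fric 0.323 M 0.224 handle angle heavy-down -104.7 deg rms 0.026
fric 0.323 M 0.222 handle angle heavy-down -104.8 deg rms 0.026
fric 0.323 M 0.222 handle angle heavy-down -104.9 deg rms 0.026
[[-36.74, -0.09, -0.12], [-52.69, -0.17, -0.15], [-68.29, -0.22, -0.19], [-83.49, -0.22, -0.24], [-98.34, -0.3, -0.3], [-113.54, -0.38, -0.36], [-128.65, -0.39, -0.41], [-143.57, -0.44, -0.46], [-158.47, -0.55, -0.5], [-173.19, -0.53, -0.53], [-186.89, -0.53, -0.54], [-199.86, -0.51, -0.54], [-213.87, -0.53, -0.53], [-231.66, -0.54, -0.5], [-248.55, -0.45, -0.46], [-263.63, -0.37, -0.4], [-278.49, -0.37, -0.35], [-293.4, -0.32, -0.29], [-308.38, -0.25, -0.23], [-323.0, -0.16, -0.19], [-337.84, -0.1, -0.15], [-352.66, -0.13, -0.12], [-366.85, -0.1, -0.1], [-380.58, -0.12, -0.1]]
```

The fit is clean: friction 0.323 N·m and insert 0.225 N·m, both as specified. The heavy side is down with the handle at about -105°, i.e. -465° on the count. The mould has already passed -380° (-6.6 rad), so I'll carry on to -465°.

```bash
python3 arc.py .4971 .2125 .5249 .1482 -383 -465.5 27.5 5.5
```

```text
-410.5 [[-0.019, -0.009], [-0.038, -0.021], [-0.056, -0.034], [-0.072, -0.049], [-0.087, -0.066]] [0.471  0.1927]
-438.0 [[-0.014, -0.018], [-0.025, -0.037], [-0.035, -0.057], [-0.043, -0.078], [-0.049, -0.1]] [0.4563 0.1627]
-465.5 [[-0.003, -0.022], [-0.005, -0.044], [-0.004, -0.067], [-0.001, -0.089], [0.004, -0.111]] [0.4575 0.1294]
```

```bash
{ python3 -m inch '[{"dx":-0.019,"dy":0,"dz":-0.009,"twist":0,"claw":0},{"dx":-0.038,"dy":0,"dz":-0.021,"twist":0,"claw":0},{"dx":-0.056,"dy":0,"dz":-0.034,"twist":0,"claw":0},{"dx":-0.072,"dy":0,"dz":-0.049,"twist":0,"claw":0},{"dx":-0.087,"dy":0,"dz":-0.066,"twist":0,"claw":0}]'
python3 -m inch '[{"dx":-0.014,"dy":0,"dz":-0.018,"twist":0,"claw":0},{"dx":-0.025,"dy":0,"dz":-0.037,"twist":0,"claw":0},{"dx":-0.035,"dy":0,"dz":-0.057,"twist":0,"claw":0},{"dx":-0.043,"dy":0,"dz":-0.078,"twist":0,"claw":0},{"dx":-0.049,"dy":0,"dz":-0.1,"twist":0,"claw":0}]'
python3 -m inch '[{"dx":-0.003,"dy":0,"dz":-0.022,"twist":0,"claw":0},{"dx":-0.005,"dy":0,"dz":-0.044,"twist":0,"claw":0},{"dx":-0.004,"dy":0,"dz":-0.067,"twist":0,"claw":0},{"dx":-0.001,"dy":0,"dz":-0.089,"twist":0,"claw":0},{"dx":0.004,"dy":0,"dz":-0.111,"twist":0,"claw":0}]'; } | tee -a log.txt | grep -E 'eef|cont|finger'
python3 -m inch '[{"dx":0,"dy":0,"dz":0,"twist":0,"claw":0},{"dx":0,"dy":0,"dz":0,"twist":0,"claw":0},{"dx":0,"dy":0,"dz":0,"twist":0,"claw":0},{"dx":0,"dy":0,"dz":0,"twist":0,"claw":0},{"dx":0,"dy":0,"dz":0,"twist":0,"claw":0},{"dx":0,"dy":0,"dz":0,"twist":0,"claw":0}]'
python3 fit.py | head -3
python3 - <<'E'
from station import ctrl
import numpy as np
p=ctrl.camera("side");cv=__import__("cv2");cv.imwrite("pics/end.png",p["image"][:,:,::-1])
s=ctrl.get_state();e=s["eef_pos"];print(np.degrees(np.arctan2(e[0]-.5249,e[2]-.1482)),np.round(s["joint_vel"],3),s["finger_force"])
for l in("grip","bar","sample"):print(l,[np.round(d["position"],3).tolist() for d in ctrl.tip_of(p,l)[:1]])
E
```

```text
eef_pos: [0.4712, -0.0921, 0.1931]
contact_force: [-1.2, -1.1, 2.1]
finger_force: 30.0
eef_pos: [0.4563, -0.0919, 0.162]
contact_force: [-0.4, 2.0, 4.8]
finger_force: 30.0
eef_pos: [0.4576, -0.0919, 0.1287]
contact_force: [-3.1, 5.1, 4.9]
finger_force: 30.0
time: 14.65
eef_pos: [0.4575, -0.0919, 0.1292]
ee_rot: [-3.141, -0.001, 1.547]
contact_force: [0.3, 6.6, -4.1]
width: 0.0219
finger_force: 30.0
centre [0.52488702 0.14823314] [0.52490212 0.14823061 0.07007697]
fric 0.326 M 0.228 handle angle heavy-down -102.8 deg rms 0.036
fric 0.324 M 0.236 handle angle heavy-down -103.0 deg rms 0.036
-105.77538931447985 [-0.    -0.002  0.    -0.    -0.001  0.002  0.   ] 29.99207094311714
grip [[0.456, -0.081, 0.13]]
bar [[0.417, -0.364, 0.003]]
sample [[0.677, -0.24, 0.004]]
```

View pics/end.png

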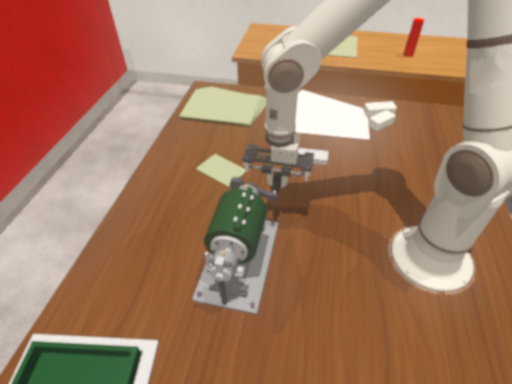

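The end picture shows the gripper still holding the handle at about (275,190), on the stand's -x side. The bar and sample haven't moved. The crank stands still at -105.8°, within 3° of the fit, so I'm handing the job in.

```bash
python3 -c "from station import ctrl;print(ctrl.finish_job())"
```

```text
the job is handed in; nothing more can be done
None
```

I turned the mould right round once by the crank and brought the heavy side down, within about 3° of straight below by the force fit (handle at about -106°). The gripper is holding the crank still with 30 N; the job is handed in, but no verdict was shown.

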